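# Hold a brass bar home in the sprung end-stop jig

### The arm

A 6-joint arm with a two-finger parallel gripper is mounted at the origin on the work surface. World frame = base frame: x ahead of the robot, y to its left, z up, the work surface at z = 0. Lengths are in m, angles in rad, forces in N, time in s.
With the tool pointing down it reaches from about 0.35 to 0.775 m from the base axis. Payload 7.3 kg.
Tool frame: the origin (TCP) lies on the centre line of the jaws, within the pads' length; the fingertips stand ahead of it and the grasp point (between the pads) lies 11 mm behind it (robot.nose_length is the z of the fingertips in the tool frame, in m); z points along the fingers, y is the line along which they close (so a half turn about z gives the same grasp; the last joint's range is limited). The gripper opens to 92 mm and grips with 3 to 60 N. Pads are 19 mm wide; open, the fingers measure 130 mm over their backs; the gripper's body (75 mm by 190 mm) begins 47 mm behind the grasp point.
Start: joints at [1.133, 0.342, 1.524, -0, 1.275, -0.146], TCP at [0.151, 0.503, 0.206] pointing down, gripper open.
Joint ranges: [-2.53, 2.53], [-0.77, 2.02], [0.04, 2.7], [-1, 4.14], [0.28, 2.66], [-3.11, 3.11]. Speed limits (rad/s): [2.57, 2.57, 3.14, 3.14, 3.14, 3.14].

### API

Orientations are given as [roll, pitch, yaw] about the fixed x, y, z axes, in that order (R = Rz(yaw) Ry(pitch) Rx(roll)).
In Python, from cell import robot, cams gives the robot as it stands. The module is installed in compiled form; this text tells all that it offers.
- The arm moves only by the tool carry_out, never from a script. Its argument "deltas" is a list of rows, each a list of 7 numbers: the shift along the tool's x, y, z in cm, then the turn, a rotation vector about the tool's x, y, z in rad, then the opening, from 0 (shut) to 1 (fully open). A call has exactly 8 rows; each row shifts and turns the commanded pose from where the row before left it, along the tool's axes as they then stand; what a row does not reach is not made up. A row lasts 1/12 s, in which the tool goes at most 41.7 mm and 7.16 degrees, less where a joint would pass 70% of its speed; a pose out of reach is approached as far as the arm can. A call is refused whole if a number of a shift passes 4.17 or a number of a turn 0.125, either way. A call with a gripper value outside its range is refused whole. The fingers move at their own pace and stop on an object; "force" is the grip in N (left out, the last holds). Time passes only in rows, so rows that do not move let the fingers close, or fill a call up. It gives the time, the measured TCP pose, the force, the opening and the grip force at its end, in the units of the state.
- robot.observe(): the state, without advancing time (a new reading comes with each control period).
- cams.read_camera(name): name is "scene" or "top" or "wrist"; returns a dict with "image" (420x560x3 uint8, blue, green, red), "depth" (420x560 float32, m along the optical axis (not along the pixel's ray), 0 where there is no reading), "fx", "fy", "cx", "cy" (pixels), "D" ([k1, k2, p1, p2, k3] as OpenCV has them; the pictures are not rectified), "world_to_cam" (4x4, takes a point from world to camera coordinates). Camera axes: x right, y up, looking along -z (the intrinsics and any distortion apply to the point x, -y, -z); pixel columns grow to the right and rows downward; lengths in m; the calibration is good to about 2 mm. A picture is of the moment at which its call begins.
- robot.hand_in(): hands the job in; it is judged then, once.
The state is a dict: "time": time; "qpos": joint angles; "qvel": joint speeds; "joint_efforts": joint torques, N m; "tool_pos": TCP position; "tool_rot": TCP orientation; "contact_force": force on the tool from outside, world axes, zero at the start; "torque": the same for the moment, N m; "opening": finger opening in m; "grip_force": force on a finger pad.
Only numpy, scipy, OpenCV 4.12 (cv2) and the standard library are available. Lean on these libraries where they do the work, as an engineer would, in place of code of your own. Each camera call takes 0.05 s, during which the arm holds its last target. There are 200 camera calls.

### The job

Take the brass bar and lay it on edge on the rail of the red jig, then slide it along between the guides, pushing the sprung brass plunger in until the end of the bar sits flat on the hard steel stop. Finish while still holding the bar there with a moderate push, in contact with the stop and not rammed into it: do not let go, since the spring would push it back out. Leave the other bars and everything else on the bench where they are.

Things in the scene. Friction and masses are not known exactly. Their poses are not given: they have to be found in the camera images.
- brass_bar: the brass (yellow metal) bar to be used, about 0.4 kg, loose on the bench: 110 mm long (its own x axis), 16 mm wide (y), 28 mm high (z), standing on its long edge on the bench. Both ends are alike. The origin is at its centre, 14 mm above the bench at the start. Same shape as the steel and the wax bar; which bar lies at which of the three places varies.
- jig: the jig, fixed to the bench; place and heading vary. Origin on the bench; x is the way the bar is pushed, z up. Black base plate 70 mm wide, 10 mm thick, x = -115 to +105 mm. Steel stop face at x = +30 mm; behind it a red spring housing, x = +40 to +90 mm, 44 mm wide, 62 mm high. For x below 0 only the rail stands on the plate, so fingers may pass beside it.
- rail (a point): point on top of the jig's aluminium rail at the guides' mouth (jig x = 0, y = 0), 30 mm above the bench; axes as the jig's. The rail is 10 mm wide, level, from x = -95 to +30 mm here. The bar stands on it on its long edge, lengthwise, its centre then 14 mm above this point.
- guides (a point): point midway between the two red guides, jig x = +15 mm, 46 mm above the bench; axes as the jig's. The guides run from x = -15 to +15 mm here, 20 mm apart inside (2 mm to spare each side of the bar), open above; above this point their lips flare outwards, to a top about 56 mm above the bench, about 42 mm over all across.
- end_stop: the hard stop, an upright steel plate (36 mm wide, 10 mm thick, top 62 mm above the bench) at the far end of the rail, part of the jig. Origin on the middle of the face that the bar's end meets, 44 mm above the bench; axes as the jig's, x pointing into the plate. With the bar home its centre is at x = -55 mm, y and z near 0, in this frame.
- plunger (a joint): sprung plunger, a brass pin of 9 mm diameter on the stop's centre line, standing 16 mm out of the stop face towards the bar. In m: 0 fully out, growing as pressed in, 0.016 flush with the stop face (bar home). The spring pushes back with 3 N at 0, 8 N at 0.016. As it goes in, a green-banded tail with a black cap comes out of the housing's far end.
- steel_bar: the grey steel bar, to be left alone: 110 mm long (its own x axis), 16 mm wide (y), 28 mm high (z), standing on its long edge on the bench. Both ends are alike. Origin at its centre.
- wax_bar: the green wax bar, to be left alone: 110 mm long (its own x axis), 16 mm wide (y), 28 mm high (z), standing on its long edge on the bench. Both ends are alike. Origin at its centre.
- sweet_tin: round brass and yellow tin, 107 mm across, 48 mm high, to be left alone; origin under its centre.
- bench_brush: standing brush with grey bristles, 52 mm across, 118 mm high, to be left alone; origin under its centre.
- jar_stack: stack of clear jars with a yellow cap, 47 mm across, 112 mm high, to be left alone; origin under its centre.
- graver: screwdriver-shaped hand tool, 170 mm long along its x axis, lying down, to be left alone.
- ring_cone: white ring cone on a round marble dish, 120 mm across, 128 mm high, to be left alone; origin under its centre.
Things that resemble listed ones, but are neither listed nor needed, are in the scene too. What is meant by the brass_bar is not purple, and is the larger of those in its own colour.

How it is judged:
By the outcome, as a careful person would: the job done as asked, in the order asked, and still so for the second after the job is handed in, while the arm keeps its last pose, push and grip.
It also fails if it takes over 48 s, if anything falls off the work surface, if the arm or the gripper's body presses on something with over 40 N, if the wrist force passes 120 N, or if a joint passes its speed limit or range.

## Working session

There is one attempt and no reset: what is moved stays moved. The work goes in short steps, Python scripts to look and compute and a tool call to move; the robot and the scene stay as the last step left them, time stands still between calls to the robot, and variables do not carry over. Pictures are saved under pics/ and viewed, at most 12 in all, crops included, and the job is handed in when it is done.

Besides the shell and the picture viewer there is one more tool, called after "Emit:" as name(argument=value, ...), one argument or row to a line, values as JSON. carry_out: Moves the arm, as the interface text tells. Its arguments: {"type":"object","properties":{"deltas":{"type":"array","items":{"type":"array","items":{"type":"number"}}},"force":{"type":"number"}},"required":["deltas"]}

```bash
mkdir -p pics; cat > h.py <<'E'
import numpy as np, cv2, pickle
from cell import robot, cams
def grab(n):
    c=cams.read_camera(n); pickle.dump(c,open(f'{n}.pkl','wb')); return c
def load(n): return pickle.load(open(f'{n}.pkl','rb'))
def K(c): return np.array([[c['fx'],0,c['cx']],[0,c['fy'],c['cy']],[0,0,1.]])
def rays(c,uv):
    p=cv2.undistortPoints(np.array(uv,float).reshape(-1,1,2),K(c),np.array(c['D'],float)).reshape(-1,2)
    d=np.c_[p[:,0],-p[:,1],-np.ones(len(p))]
    T=np.linalg.inv(c['world_to_cam']); return T[:3,3],d@T[:3,:3].T
def onz(c,uv,z):
    o,d=rays(c,uv); return o+d*((z-o[2])/d[:,2])[:,None]
def cloud(c):
    """world xyz per pixel, from depth"""
    h,w=c['depth'].shape; u,v=np.meshgrid(np.arange(w),np.arange(h))
    o,d=rays(c,np.c_[u.ravel(),v.ravel()]); P=o+d*c['depth'].reshape(-1,1); P[c['depth'].ravel()==0]=np.nan
    return P.reshape(h,w,3)
E
python3 - <<'E'
from h import *
a=grab('top');b=grab('scene')
cv2.imwrite('pics/top.png',a['image']);cv2.imwrite('pics/scene.png',b['image'])
s=robot.observe();print(s,robot.nose_length); print(np.linalg.inv(a['world_to_cam'])[:3,3],a['D'])
E
```

```text
{'time': 0.1, 'qpos': array([ 1.13303432e+00,  3.42663638e-01,  1.52488852e+00, -6.34987245e-06,
        1.27534812e+00, -1.46027343e-01]), 'qvel': array([ 7.01061990e-05,  2.52199781e-04, -3.71606326e-03, -6.49066694e-04,
       -1.44444067e-03,  5.32154524e-04]), 'joint_efforts': array([ 1.21896315e-03, -4.32009208e+01, -2.44696462e+01,  7.18688406e-02,
        5.25998720e-02, -8.39410905e-05]), 'tool_pos': array([0.15083819, 0.50249038, 0.20562046]), 'tool_rot': array([-3.14029806e+00, -1.84264102e-04,  2.84985972e+00]), 'contact_force': array([ 0.21313259,  0.4415817 , -0.1175765 ]), 'torque': array([0.01018203, 0.00625794, 0.00529585]), 'grip_force': 0.0, 'opening': 0.09197594600274525} 0.008
[ 0.35376729 -0.03529712  1.30009486] [-0.06220774  0.          0.          0.          0.        ]
```

View pics/top.png

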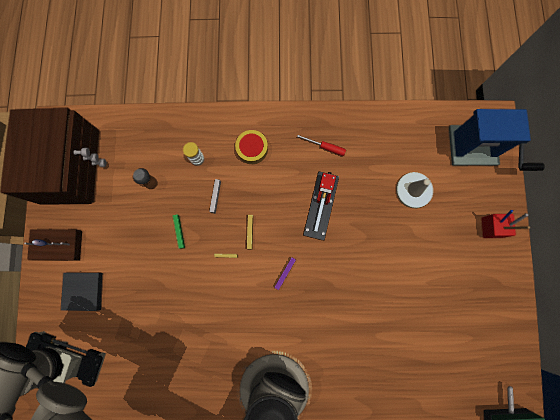

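View pics/scene.png

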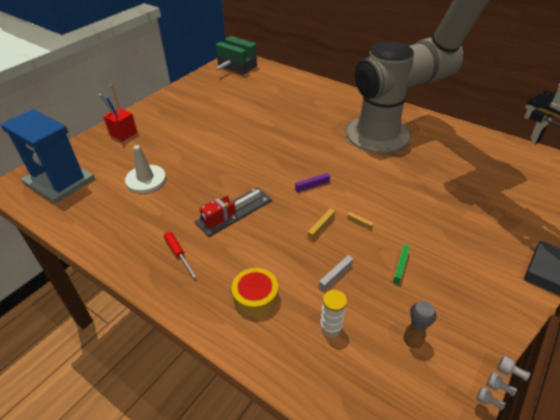

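The top view shows the brass bar at about (249,232), with a small brass decoy at (226,255) and a purple one at (285,273). The jig runs from (316,238) to (327,172), with the red housing at its far end.

```bash
python3 - <<'E'
from h import *
c=load('top'); hsv=cv2.cvtColor(c['image'],cv2.COLOR_BGR2HSV)
def sub(m,x0,x1,y0,y1):
    o=np.zeros_like(m);o[y0:y1,x0:x1]=m[y0:y1,x0:x1];return o
H,S,V=[hsv[...,i].astype(int) for i in range(3)]
print(hsv[232,249],hsv[225,240],hsv[225,312],hsv[215,321],hsv[182,322])
def rect(m,z,name):
    cs,_=cv2.findContours(m.astype(np.uint8),cv2.RETR_EXTERNAL,cv2.CHAIN_APPROX_NONE)
    k=max(cs,key=cv2.contourArea); P=onz(c,k.reshape(-1,2),z)[:,:2]
    r=cv2.minAreaRect((P*1000).astype(np.float32)); b=cv2.boxPoints(r)
    print(name,np.round(r[0],1),np.round(r[1],1),'yaw',[round(float(np.degrees(np.arctan2(*(b[j+1]-b[j])[::-1]))),1) for j in (0,1)],len(k))
rect(sub(((H>=18)&(H<=32)&(S>120)&(V>110)).astype(np.uint8),238,262,205,258),.028,'brass')
rect(sub((V<75).astype(np.uint8),298,345,165,245)|sub(((H<8)|(H>172)).astype(np.uint8)*((S>150)).astype(np.uint8),298,345,165,245),.01,'plate')
rect(sub(((S<50)&(V>120)).astype(np.uint8),298,345,165,245),.03,'rail')
P=cloud(c)
print('h',P[232,249],P[225,240],P[182,327],P[220,320])
w=grab('wrist'); T=np.linalg.inv(w['world_to_cam']); R=T[:3,:3]; s=robot.observe(); print(T[:3,3]-s['tool_pos'],-R[:,2],w['fx'],np.array(w['D']))
E
```

```text
[ 23 144 188] [ 11 160 150] [150   7  78] [150  12  44] [  1 211 178]
brass [492.9  76.7] [ 15.3 106.5] yaw [-1.7, 88.3] 73
plate [ 587.2 -157.7] [ 71.6 217.1] yaw [-14.4, 75.6] 287
rail [ 546.7 -148.1] [ 10.1 110.6] yaw [-14.2, 75.8] 69
h [0.49079517 0.07722299 0.02967517] [0.51657524 0.10900848 0.00551903] [ 0.64536762 -0.17255292  0.06036962] [ 0.53054338 -0.15212031  0.01041881]
[-0.07571258  0.02397356  0.17915412] [ 0.2787183  -0.08442104 -0.95665521] 320.1324002018446 [-0.0660098  0.         0.         0.         0.       ]
```

```bash
cat >> h.py <<'E'
from scipy.spatial.transform import Rotation as Ro
def plan(p,yaw,n,op):
    """constant-speed rows (tool axes) from the measured pose to p, tool down at yaw (deg)"""
    s=robot.observe(); R0=Ro.from_euler('xyz',s['tool_rot']); R1=Ro.from_euler('xyz',[np.pi,0,np.radians(yaw)])
    rv=(R0.inv()*R1).as_rotvec()/n; d=(np.array(p)-s['tool_pos'])/n
    for i in range(n):
        t=(R0*Ro.from_rotvec(rv*i)).inv().apply(d)*100
        print('['+','.join(f'{v:.2f}' for v in t)+','+','.join(f'{v:.3f}' for v in rv)+f',{op}],')
E
python3 -c "
from h import *
plan([.475,.077,.19],178.3,16,.6)"
```

```text
[-2.71,-1.96,0.10,-0.000,-0.000,-0.016,0.6],
[-2.67,-2.01,0.10,-0.000,-0.000,-0.016,0.6],
[-2.64,-2.05,0.10,-0.000,-0.000,-0.016,0.6],
[-2.61,-2.09,0.10,-0.000,-0.000,-0.016,0.6],
[-2.57,-2.14,0.10,-0.000,-0.000,-0.016,0.6],
[-2.54,-2.18,0.10,-0.000,-0.000,-0.016,0.6],
[-2.50,-2.22,0.10,-0.000,-0.000,-0.016,0.6],
[-2.46,-2.26,0.10,-0.000,-0.000,-0.016,0.6],
[-2.43,-2.30,0.10,-0.000,-0.000,-0.016,0.6],
[-2.39,-2.34,0.10,-0.000,-0.000,-0.016,0.6],
[-2.35,-2.38,0.10,-0.000,-0.000,-0.016,0.6],
[-2.31,-2.42,0.10,-0.000,-0.000,-0.016,0.6],
[-2.27,-2.45,0.10,-0.000,-0.000,-0.016,0.6],
[-2.23,-2.49,0.10,-0.000,-0.000,-0.016,0.6],
[-2.19,-2.53,0.10,-0.000,-0.000,-0.016,0.6],
[-2.15,-2.56,0.10,-0.000,-0.000,-0.016,0.6],
```

Emit:
carry_out(
  deltas=[
    [-2.7,-1.95,0.1,0,0,-0.016,0.6],
    [-2.7,-2.0,0.1,0,0,-0.016,0.6],
    [-2.65,-2.05,0.1,0,0,-0.016,0.6],
    [-2.6,-2.1,0.1,0,0,-0.016,0.6],
    [-2.55,-2.15,0.1,0,0,-0.016,0.6],
    [-2.55,-2.2,0.1,0,0,-0.016,0.6],
    [-2.5,-2.2,0.1,0,0,-0.016,0.6],
    [-2.45,-2.25,0.1,0,0,-0.016,0.6],
  ],
)

```text
time: 0.82
tool_pos: [0.3135, 0.2885, 0.1981]
tool_rot: [3.142, -0.0, 2.979]
contact_force: [1.4, -1.2, -0.2]
opening: 0.0553
grip_force: 0.0
```

Emit:
carry_out(
  deltas=[
    [-2.45,-2.3,0.1,0,0,-0.016,0.6],
    [-2.4,-2.35,0.1,0,0,-0.016,0.6],
    [-2.35,-2.4,0.1,0,0,-0.016,0.6],
    [-2.3,-2.4,0.1,0,0,-0.016,0.6],
    [-2.25,-2.45,0.1,0,0,-0.016,0.6],
    [-2.25,-2.5,0.1,0,0,-0.016,0.6],
    [-2.2,-2.55,0.1,0,0,-0.016,0.6],
    [-2.15,-2.55,0.1,0,0,-0.016,0.6],
  ],
)

```text
time: 1.48
tool_pos: [0.4751, 0.0746, 0.19]
tool_rot: [3.141, -0.0, 3.106]
contact_force: [0.7, 1.2, -0.1]
opening: 0.0548
grip_force: 0.0
```

```bash
python3 - <<'E'
from h import *
w=grab('wrist');cv2.imwrite('pics/w1.png',w['image'])
c=w;hsv=cv2.cvtColor(c['image'],cv2.COLOR_BGR2HSV);H,S,V=[hsv[...,i].astype(int) for i in range(3)]
s=robot.observe();print(s['time'],s['tool_pos'],s['tool_rot'],s['qpos'])
P=cloud(c)
m=((H>=18)&(H<=32)&(S>100)&(P[...,2]>.022)&(P[...,2]<.034)).astype(np.uint8)
cs,_=cv2.findContours(m,cv2.RETR_EXTERNAL,cv2.CHAIN_APPROX_NONE)
for k in cs:
    if cv2.contourArea(k)<150: continue
    Q=onz(c,k.reshape(-1,2),.028)[:,:2]*1000
    r=cv2.minAreaRect(Q.astype(np.float32));b=cv2.boxPoints(r)
    print(k.reshape(-1,2).mean(0),np.round(r[0],1),np.round(r[1],1),np.degrees(np.arctan2(*(b[1]-b[0])[::-1])),np.degrees(np.arctan2(*(b[2]-b[1])[::-1])))
E
```

```text
1.5333 [0.47873067 0.0704356  0.1897925 ] [-3.13900468e+00  2.58127960e-03  3.10504734e+00] [-0.01059012  0.28058764  1.6611294  -0.00285055  1.19736374 -1.54380121]
[274.23853211 193.56422018] [489.6  77.5] [ 15.3 110. ] -1.4746375 88.525375
[483.13397129 184.94258373] [490.2 315.7] [113.1  15.4] -71.56081 18.439152
```

View pics/w1.png

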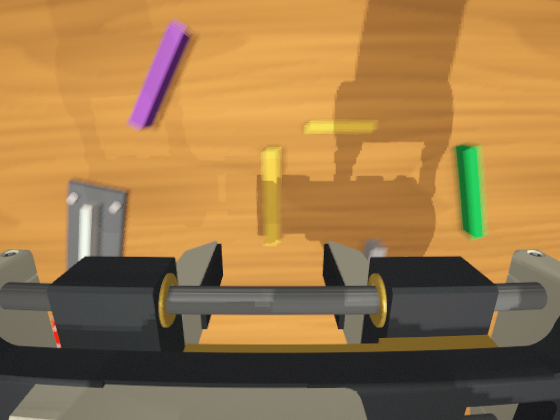

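The wrist view shows the brass bar at (272,195) and the decoy at (340,127), clear of the fingers. The rail's free end is at (85,230). Next I descend partway and take a still look.

```bash
python3 -c "
from h import *
print(robot.observe()['tool_pos'])
plan([.475,.0773,.10],178.4,6,.6)"
```

```text
[0.47873067 0.0704356  0.1897925 ]
[0.07,0.12,1.50,-0.000,0.000,-0.001,0.6],
[0.07,0.12,1.50,-0.000,0.000,-0.001,0.6],
[0.07,0.11,1.50,-0.000,0.000,-0.001,0.6],
[0.07,0.11,1.50,-0.000,0.000,-0.001,0.6],
[0.07,0.11,1.50,-0.000,0.000,-0.001,0.6],
[0.07,0.11,1.50,-0.000,0.000,-0.001,0.6],
```

Emit:
carry_out(
  deltas=[
    [0.07,0.11,1.5,0,0,-0.001,0.6],
    [0.07,0.11,1.5,0,0,-0.001,0.6],
    [0.07,0.11,1.5,0,0,-0.001,0.6],
    [0.07,0.11,1.5,0,0,-0.001,0.6],
    [0.07,0.11,1.5,0,0,-0.001,0.6],
    [0.07,0.11,1.5,0,0,-0.001,0.6],
    [0,0,0,0,0,0,0.6],
    [0,0,0,0,0,0,0.6],
  ],
)

```text
time: 2.2
tool_pos: [0.4699, 0.0831, 0.0998]
tool_rot: [3.142, -0.002, 3.112]
contact_force: [-0.2, 0.3, 0.8]
opening: 0.0551
grip_force: 0.0
```

```bash
cat > look.py <<'E'
from h import *
c=grab('wrist')
hsv=cv2.cvtColor(c['image'],cv2.COLOR_BGR2HSV);H,S,V=[hsv[...,i].astype(int) for i in range(3)]
s=robot.observe();print(s['time'],s['tool_pos'],np.degrees(s['tool_rot']),s['contact_force'],s['opening'])
P=cloud(c)
m=((H>=18)&(H<=32)&(S>100)&(P[...,2]>.022)&(P[...,2]<.034)).astype(np.uint8)
cs,_=cv2.findContours(m,cv2.RETR_EXTERNAL,cv2.CHAIN_APPROX_NONE)
for k in cs:
    if cv2.contourArea(k)<150: continue
    Q=onz(c,k.reshape(-1,2),.028)[:,:2]*1000
    r=cv2.minAreaRect(Q.astype(np.float32));b=cv2.boxPoints(r)
    print(k.reshape(-1,2).mean(0),np.round(r[0],1),np.round(r[1],1),np.round(b,1).tolist(),np.degrees(np.arctan2(*(b[1]-b[0])[::-1])),np.degrees(np.arctan2(*(b[2]-b[1])[::-1])))
plan([.475,.0773,.011],178.4,8,.6)
E
python3 look.py
```

```text
2.25 [0.47066475 0.08305702 0.10059434] [1.79996046e+02 4.59431561e-03 1.78298313e+02] [ 0.23400965  0.40684653 -0.03938429] 0.05493908588647004
[264.98175182 225.06569343] [488.   77.5] [ 15.6 106.7] [[434.3999938964844, 71.0999984741211], [541.0999755859375, 68.30000305175781], [541.5, 83.9000015258789], [434.79998779296875, 86.69999694824219]] -1.5106007 88.489334
[-0.06,-0.07,1.12,0.000,0.000,-0.000,0.6],
[-0.06,-0.07,1.12,0.000,0.000,-0.000,0.6],
[-0.06,-0.07,1.12,0.000,0.000,-0.000,0.6],
[-0.06,-0.07,1.12,0.000,0.000,-0.000,0.6],
[-0.06,-0.07,1.12,0.000,0.000,-0.000,0.6],
[-0.06,-0.07,1.12,0.000,0.000,-0.000,0.6],
[-0.06,-0.07,1.12,0.000,0.000,-0.000,0.6],
[-0.06,-0.07,1.12,0.000,0.000,-0.000,0.6],
```

Emit:
carry_out(
  deltas=[
    [-0.06,-0.07,1.1,0,0,0,0.6],
    [-0.06,-0.07,1.1,0,0,0,0.6],
    [-0.06,-0.07,1.1,0,0,0,0.6],
    [-0.06,-0.07,1.1,0,0,0,0.6],
    [-0.06,-0.07,1.1,0,0,0,0.6],
    [-0.06,-0.07,1.1,0,0,0,0.6],
    [-0.06,-0.07,1.1,0,0,0,0.6],
    [0,-0.06,1.1,0,0,0,0.6],
  ],
)

```text
time: 2.92
tool_pos: [0.4758, 0.0773, 0.0129]
tool_rot: [3.141, 0.003, 3.112]
contact_force: [-0.9, -0.6, -0.4]
opening: 0.0552
grip_force: 0.0
```

Emit:
carry_out(
  deltas=[
    [0,0,0,0,0,0,0.6],
    [0,0,0,0,0,0,0.4],
    [0,0,0,0,0,0,0.2],
    [0,0,0,0,0,0,0.05],
    [0,0,0,0,0,0,0.05],
    [0,0,0,0,0,0,0.05],
    [0,0,0,0,0,0,0.05],
    [0,0,0,0,0,0,0.05],
  ],
  force=40,
)

```text
time: 3.58
tool_pos: [0.4746, 0.0774, 0.0124]
tool_rot: [3.142, 0.0, 3.112]
contact_force: [-0.3, 0.7, 0.3]
opening: 0.0128
grip_force: 0.0
```

```bash
python3 - <<'E'
from h import *
c=grab('wrist');cv2.imwrite('pics/w2.png',c['image']);s=robot.observe();print(s['tool_pos'],s['opening'],s['grip_force'])
E
python3 look.py|tail -n +1|head -3
```

```text
[0.47458085 0.07735025 0.01232167] 0.009165898397820992 0.0
3.6833 [0.47457872 0.07736264 0.01227159] [1.79995010e+02 7.65420802e-03 1.78294772e+02] [ 0.18803248 -0.28309264 -0.79799   ] 0.0067873844619714685
[271.97087379 330.19417476] [525.2  77. ] [16.2 21.6] [[514.2000122070312, 69.19999694824219], [535.7000122070312, 68.5999984741211], [536.2000122070312, 84.80000305175781], [514.5999755859375, 85.4000015258789]] -1.6181374 88.38172
[271.51574803 233.04330709] [463.7  78.1] [15.6 60.2] [[433.5, 70.80000305175781], [493.70001220703125, 69.80000305175781], [494.0, 85.4000015258789], [433.79998779296875, 86.4000015258789]] -0.9353841 89.06472
```

View pics/w2.png

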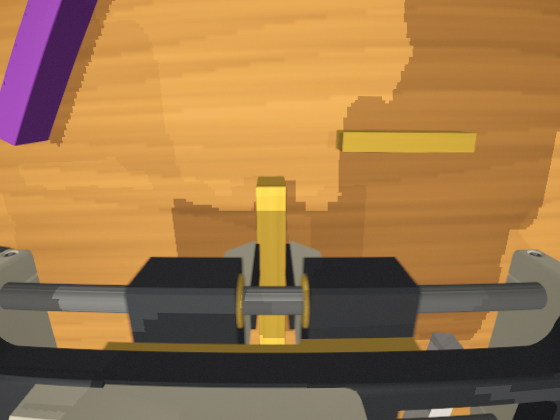

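The bar lies between the fingers, at x 257–287. The fingers still seem to be closing, so I wait.

Emit:
carry_out(
  deltas=[
    [0,0,0,0,0,0,0.0],
    [0,0,0,0,0,0,0.0],
    [0,0,0,0,0,0,0],
    [0,0,0,0,0,0,0],
    [0,0,0,0,0,0,0],
    [0,0,0,0,0,0,0],
    [0,0,0,0,0,0,0],
    [0,0,0,0,0,0,0],
  ],
  force=40,
)

```text
time: 4.35
tool_pos: [0.4746, 0.0773, 0.0122]
tool_rot: [3.142, 0.0, 3.112]
contact_force: [-0.5, 0.6, -0.5]
opening: 0.0005
grip_force: 0.0
```

```bash
python3 look.py|head -3; python3 - <<'E'
from h import *
c=load('wrist');cv2.imwrite('pics/w3.png',c['image'])
t=grab('top');P=cloud(t);cv2.imwrite('pics/t3.png',cv2.resize(t['image'][150:290,160:360],None,fx=4,fy=4))
E
```

```text
4.4 [0.47454949 0.07736007 0.01222774] [1.79995548e+02 3.43432338e-03 1.78295035e+02] [ 0.41464425 -0.43626628  1.32532565] 0.00016203769801918625
[270.89142857 214.23428571] [450.7  78.3] [15.6 34.2] [[433.5, 70.80000305175781], [467.6000061035156, 70.30000305175781], [467.8999938964844, 85.9000015258789], [433.70001220703125, 86.4000015258789]] -0.9368843 89.06317
[-0.01,-0.00,0.02,0.000,0.000,-0.000,0.6],
```

View pics/w3.png

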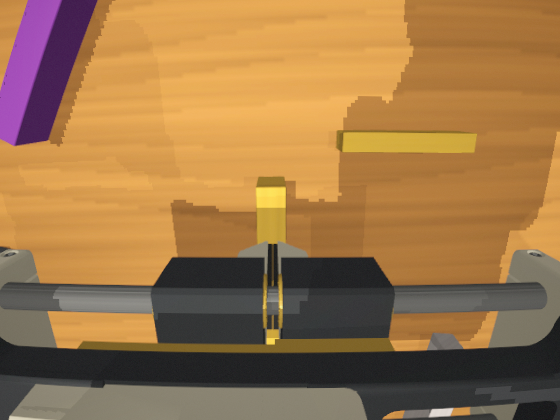

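The fingers have shut fully with the bar unmoved, so they may be passing above it. I check their true height with the scene camera.

```bash
python3 - <<'E'
from h import *
c=grab('scene');w=load('wrist')
def proj(c,p):
    q=c['world_to_cam']@np.r_[p,1];q=q[:3]; return cv2.projectPoints(np.array([[q[0],-q[1],-q[2]]]),np.zeros(3),np.zeros(3),K(c),np.array(c['D']))[0].ravel()
for p in ([.475,.0773,.004],[.475,.0773,.028],[.435,.0785,.028],[.544,.0765,.028]): print(p,proj(c,p),proj(w,p))
u,v=proj(c,[.475,.0773,.02]).astype(int)
cv2.imwrite('pics/s3.png',cv2.resize(c['image'][v-70:v+50,u-80:u+80],None,fx=5,fy=5,interpolation=cv2.INTER_CUBIC))
P=cloud(w); 
for r,q in ((150,200),(200,271),(230,271),(260,277),(280,275),(340,270),(248,255)): print(r,q,P[r,q],w['depth'][r,q])
E
```

```text
[0.475, 0.0773, 0.004] [324.85996813 223.25992758] [270.22848586 239.12402724]
[0.475, 0.0773, 0.028] [325.40217738 217.03477785] [269.98071643 255.88388187]
[0.435, 0.0785, 0.028] [333.39989132 208.7712193 ] [269.96333449 186.51000624]
[0.544, 0.0765, 0.028] [311.27983082 232.26355972] [272.0362475  354.43046169]
150 200 [0.41809751 0.03714537 0.00051486] 0.18958358
200 271 [0.44243592 0.07882588 0.02778465] 0.17025913
230 271 [0.45926885 0.07833546 0.02842111] 0.17455867
260 277 [0.46540254 0.08112164 0.05239492] 0.15339087
280 275 [0.46464003 0.08001398 0.07238092] 0.13405927
340 270 [0.53187037 0.07558717 0.02899274] 0.19518697
248 255 [0.46333714 0.07013598 0.04247532] 0.16236496
```

View pics/s3.png

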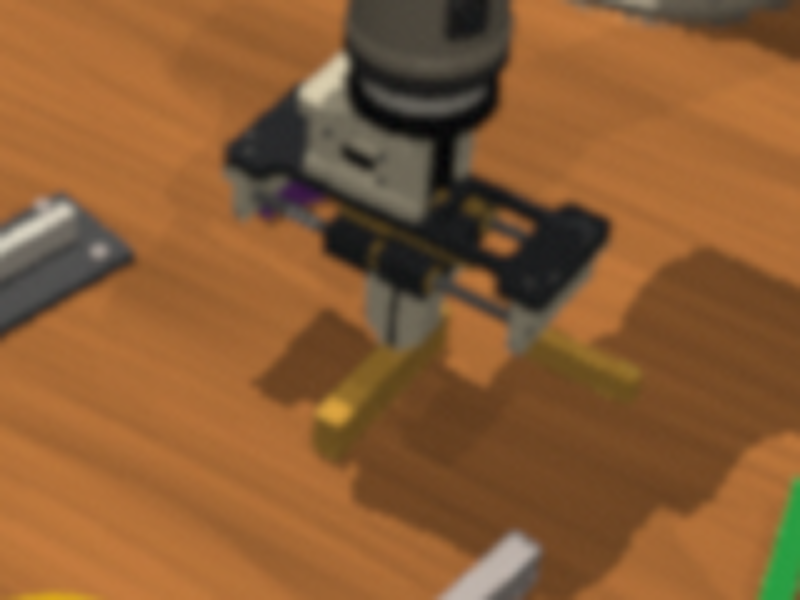

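The fingertips are above the bar, about 25 mm higher than the nose length implies. I measure the tip height from the wrist depth.

```bash
cat > tip.py <<'E'
from h import *
import sys
w=load('wrist') if len(sys.argv)>1 else grab('wrist')
s=robot.observe();P=cloud(w);R=Ro.from_euler('xyz',s['tool_rot'])
Q=R.inv().apply(P.reshape(-1,3)-s['tool_pos']).reshape(P.shape)
# finger pixels: grey, close to tool axis in x
hsv=cv2.cvtColor(w['image'],cv2.COLOR_BGR2HSV)
m=(abs(Q[...,0])<.012)&(abs(Q[...,1])<.07)&(Q[...,2]>-.06)&(P[...,2]>.008)&(hsv[...,1]<70)
v=np.argwhere(m)
q=Q[m]; o=np.argsort(-q[:,2])[:400:25]
print(s['time'],s['tool_pos'],s['contact_force'],s['opening'],robot.nose_length)
for i in o: print(v[i],np.round(q[i]*1000,1),hsv[tuple(v[i])])
E
python3 tip.py x
```

```text
4.5 [0.47452947 0.07734099 0.01220463] [ 0.34274109 -0.98087264 -0.16869693] 0.00010682319898441215 0.008
[244 275] [  8.7   2.7 -20.2] [120  17  30]
[246 268] [  9.2  -1.  -23.8] [19 38 54]
[244 261] [ 10.8  -4.7 -25. ] [ 21  42 144]
[245 256] [ 10.9  -7.2 -26.3] [ 19  59 147]
[245 261] [ 11.4  -4.6 -27.5] [ 22  41 144]
[247 267] [ 10.6  -1.5 -28.2] [ 23  45 131]
[247 287] [ 11.    8.8 -29. ] [ 23  43 143]
[248 281] [ 10.8   5.7 -29.9] [ 23  44 144]
[247 258] [ 11.7  -6.  -30.5] [ 21  43 143]
[249 295] [ 10.8  12.7 -31.1] [ 23  45 143]
[249 258] [ 11.1  -6.  -31.6] [ 23  43 143]
[250 263] [ 10.8  -3.4 -32.2] [ 21  42 144]
[250 285] [ 11.1   7.6 -32.8] [ 22  41 144]
[250 254] [ 11.3  -7.9 -33.3] [ 21  43 143]
[251 289] [ 11.    9.6 -33.8] [ 23  43 143]
[251 283] [ 11.1   6.6 -34.1] [ 23  44 145]
```

The tips read −20 mm in the tool frame instead of +8 mm, an offset of about 28 mm along z. I open, go down 18 mm, and check again.

Emit:
carry_out(
  deltas=[
    [0,0,0,0,0,0,0.5],
    [0,0,0,0,0,0,0.5],
    [0,0,0,0,0,0,0.5],
    [0,0,0,0,0,0,0.5],
    [0,0,0,0,0,0,0.5],
    [0,0,0,0,0,0,0.5],
    [0,0,0,0,0,0,0.5],
    [0,0,0,0,0,0,0.5],
  ],
)

```text
time: 5.17
tool_pos: [0.4745, 0.0773, 0.0122]
tool_rot: [3.142, 0.0, 3.112]
contact_force: [0.2, -0.0, -0.1]
opening: 0.0451
grip_force: 0.0
```

Emit:
carry_out(
  deltas=[
    [0,0,0,0,0,0,0.5],
    [0,0,0.3,0,0,0,0.5],
    [0,0,0.3,0,0,0,0.5],
    [0,0,0.3,0,0,0,0.5],
    [0,0,0.3,0,0,0,0.5],
    [0,0,0.3,0,0,0,0.5],
    [0,0,0.3,0,0,0,0.5],
    [0,0,0,0,0,0,0.5],
  ],
)

```text
time: 5.83
tool_pos: [0.4741, 0.0773, -0.0065]
tool_rot: [3.142, -0.001, 3.112]
contact_force: [-1.1, 0.5, 0.4]
opening: 0.046
grip_force: 0.0
```

```bash
python3 tip.py|head -12; python3 - <<'E'
from h import *
w=load('wrist');cv2.imwrite('pics/w4.png',w['image'])
P=cloud(w);print(P[150,200],P[200,271],P[120,250])
E
```

```text
5.8833 [ 0.47424712  0.0773572  -0.00619015] [ 0.00261403  0.00759424 -0.01944665] 0.04614402821945528 0.008
[244 226] [  9.  -23.7 -20.2] [75 15 34]
[269 315] [ -4.6  24.5 -23. ] [60  9 28]
[253 316] [  5.5  24.5 -24. ] [105  35  29]
[270 315] [ -4.3  24.3 -24.6] [60  9 29]
[260 316] [  2.   24.5 -25.2] [30  9 30]
[246 335] [ 10.4  34.  -25.9] [ 21  51 145]
[245 221] [ 11.2 -25.4 -26.7] [ 23  42 144]
[274 229] [ -5.4 -21.8 -27.1] [ 0  9 29]
[246 331] [ 11.2  31.5 -27.6] [ 23  42 144]
[254 317] [  6.9  24.4 -28.1] [45 17 30]
[249 320] [  9.9  25.7 -28.6] [150   9  29]
[0.41541245 0.04148831 0.00094198] [0.43632282 0.07905412 0.02907024] [0.40063371 0.06907426 0.00153288]
```

View pics/w4.png

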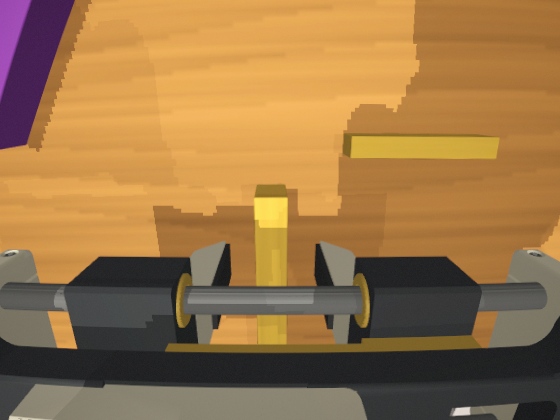

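The fingers now straddle the bar, with the left tip at (226,244), the right at (316,253) and the bar at 255–288. The tips are at z ≈ 14 mm. I go down 9 mm more and close.

Emit:
carry_out(
  deltas=[
    [0,0,0.3,0,0,0,0.5],
    [0,0,0.3,0,0,0,0.5],
    [0,0,0.3,0,0,0,0.5],
    [0,0,0,0,0,0,0.3],
    [0,0,0,0,0,0,0.15],
    [0,0,0,0,0,0,0],
    [0,0,0,0,0,0,0],
    [0,0,0,0,0,0,0],
  ],
  force=40,
)

```text
time: 6.55
tool_pos: [0.4747, 0.0773, -0.0147]
tool_rot: [3.142, 0.0, 3.112]
contact_force: [-0.4, -2.1, 0.6]
opening: 0.0173
grip_force: 2.1
```

Emit:
carry_out(
  deltas=[
    [0,0,0,0,0,0,0],
    [0,0,0,0,0,0,0],
    [0,0,0,0,0,0,0],
    [0,0,0,0,0,0,0],
    [0,0,0,0,0,0,0],
    [0,0,0,0,0,0,0],
    [0,0,0,0,0,0,0],
    [0,0,0,0,0,0,0],
  ],
)

```text
time: 7.22
tool_pos: [0.4746, 0.0773, -0.0147]
tool_rot: [3.142, 0.0, 3.112]
contact_force: [0.2, -0.3, 2.7]
opening: 0.0156
grip_force: 40.0
```

Gripped: 15.6 mm opening, 40 N. I lift and move to hover behind the jig.

Emit:
carry_out(
  deltas=[
    [0,0,-0.5,0,0,0,0],
    [0,0,-1,0,0,0,0],
    [0,0,-1.5,0,0,0,0],
    [0,0,-1.5,0,0,0,0],
    [0,0,-1.5,0,0,0,0],
    [0,0,-1,0,0,0,0],
    [0,0,-1,0,0,0,0],
    [0,0,0,0,0,0,0],
  ],
)

```text
time: 7.88
tool_pos: [0.4755, 0.0774, 0.0674]
tool_rot: [3.141, 0.003, 3.112]
contact_force: [0.7, 0.4, -2.8]
opening: 0.0158
grip_force: 40.0
```

```bash
python3 - <<'E'
from h import *
s=robot.observe();print(s['tool_pos'],s['opening'],s['grip_force'],s['contact_force'])
plan([.5048,-.1367,.065],165.7,14,0)
E
```

```text
[0.47554852 0.07744194 0.06736549] 0.015840966886448715 39.9991375207901 [ 0.67701377  0.4114367  -2.82351187]
[-0.25,-1.52,0.02,0.000,0.000,0.016,0],
[-0.28,-1.52,0.02,0.000,0.000,0.016,0],
[-0.30,-1.51,0.02,0.000,0.000,0.016,0],
[-0.33,-1.51,0.02,0.000,0.000,0.016,0],
[-0.35,-1.50,0.02,0.000,0.000,0.016,0],
[-0.37,-1.50,0.02,0.000,0.000,0.016,0],
[-0.40,-1.49,0.02,0.000,0.000,0.016,0],
[-0.42,-1.49,0.02,0.000,0.000,0.016,0],
[-0.44,-1.48,0.02,0.000,0.000,0.016,0],
[-0.47,-1.47,0.02,0.000,0.000,0.016,0],
[-0.49,-1.46,0.02,0.000,0.000,0.016,0],
[-0.51,-1.46,0.02,0.000,0.000,0.016,0],
[-0.54,-1.45,0.02,0.000,0.000,0.016,0],
[-0.56,-1.44,0.02,0.000,0.000,0.016,0],
```

Emit:
carry_out(
  deltas=[
    [-0.25,-1.5,0,0,0,0.016,0],
    [-0.3,-1.5,0,0,0,0.016,0],
    [-0.3,-1.5,0,0,0,0.016,0],
    [-0.3,-1.5,0,0,0,0.016,0],
    [-0.35,-1.5,0,0,0,0.016,0],
    [-0.35,-1.5,0,0,0,0.016,0],
    [-0.4,-1.5,0,0,0,0.016,0],
    [-0.4,-1.5,0,0,0,0.016,0],
  ],
)

```text
time: 8.55
tool_pos: [0.4902, -0.0451, 0.0648]
tool_rot: [3.141, -0.001, 2.983]
contact_force: [-0.0, 0.6, -2.7]
opening: 0.0157
grip_force: 40.0
```

Emit:
carry_out(
  deltas=[
    [-0.45,-1.5,0,0,0,0.016,0],
    [-0.45,-1.45,0,0,0,0.016,0],
    [-0.5,-1.45,0,0,0,0.016,0],
    [-0.5,-1.45,0,0,0,0.016,0],
    [-0.55,-1.45,0,0,0,0.016,0],
    [-0.55,-1.45,0,0,0,0.016,0],
    [0,0,0,0,0,0,0],
    [0,0,0,0,0,0,0],
  ],
)

```text
time: 9.22
tool_pos: [0.5023, -0.1365, 0.0647]
tool_rot: [3.141, -0.001, 2.887]
contact_force: [-0.5, 0.8, -3.4]
opening: 0.0156
grip_force: 40.0
```

```bash
cat > jig.py <<'E'
from h import *
s=robot.observe();print(s['time'],s['tool_pos'],np.degrees(s['tool_rot']),s['contact_force'],s['opening'],s['grip_force'])
c=grab('wrist');P=cloud(c)
hsv=cv2.cvtColor(c['image'],cv2.COLOR_BGR2HSV);H,S,V=[hsv[...,i].astype(int) for i in range(3)]
cv2.imwrite('pics/w5.png',c['image'])
tp=grab('top');cv2.imwrite('pics/t5.png',cv2.resize(tp['image'][150:260,270:370],None,fx=5,fy=5,interpolation=cv2.INTER_CUBIC))
# brass bar underside/top in hand
for n,cc in(('wrist',c),('top',tp)):
    P=cloud(cc);h=cv2.cvtColor(cc['image'],cv2.COLOR_BGR2HSV).astype(int)
    near=(abs(P[...,0]-.53)<.13)&(abs(P[...,1]+.14)<.06)
    for nm,m,z in (('bar',(h[...,0]>=18)&(h[...,0]<=32)&(h[...,1]>100)&(P[...,2]>.06),None),('plate',(h[...,1]<60)&(h[...,2]<110)&(abs(P[...,2]-.010)<.006),.010),('rail',(h[...,1]<60)&(h[...,2]>120)&(abs(P[...,2]-.030)<.006),.030)):
        m=(m&near).astype(np.uint8)
        cs,_=cv2.findContours(m,cv2.RETR_EXTERNAL,cv2.CHAIN_APPROX_NONE)
        if not cs: continue
        k=max(cs,key=cv2.contourArea).reshape(-1,2)
        zz=z if z else np.nanmedian(P[...,2][m>0])
        Q=(onz(cc,k,zz)[:,:2]*1000).astype(np.float32)
        r=cv2.minAreaRect(Q);b=cv2.boxPoints(r)
        print(n,nm,round(float(np.nanmedian(P[...,2][m>0])),4),len(k),np.round(r[0],1),np.round(r[1],1),'corners',np.round(b).tolist(),np.degrees(np.arctan2(*(b[1]-b[0])[::-1])).round(1),np.degrees(np.arctan2(*(b[2]-b[1])[::-1])).round(1))
E
python3 jig.py
```

```text
9.2167 [ 0.50234614 -0.13651954  0.06468882] [ 1.79972924e+02 -7.13352286e-02  1.65384364e+02] [-0.4606673   0.78201872 -3.42129015] 0.015620017117631882 39.999117851257324
wrist bar 0.1091 705 [ 531.  -146.5] [167.7  23.2] corners [[499.0, -225.0], [521.0, -231.0], [563.0, -68.0], [541.0, -62.0]] -14.5 75.5
wrist plate 0.0107 345 [ 499.4 -135. ] [67.7 59.8] corners [[462.0, -160.0], [520.0, -175.0], [537.0, -110.0], [479.0, -95.0]] -14.5 75.5
top bar 0.1085 17 [ 475.6 -128.6] [13.2 13.3] corners [[467.0, -133.0], [480.0, -137.0], [484.0, -125.0], [471.0, -120.0]] -19.4 70.6
top plate 0.0095 14 [ 473.5 -154.2] [19.4  9.7] corners [[469.0, -164.0], [478.0, -164.0], [478.0, -145.0], [469.0, -145.0]] -0.4 89.6
```

View pics/w5.png

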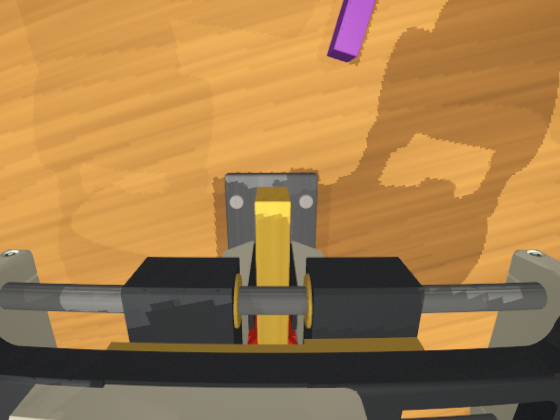

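The plate's rear end is at row 175 and columns 226–317; the bar is over it at columns 255–290. I compare the lateral positions of bar and plate properly.

```bash
cat > lat.py <<'E'
from h import *
import sys
zb=float(sys.argv[1]); r0,r1=int(sys.argv[2]),int(sys.argv[3])
c=load('wrist') if len(sys.argv)>4 else grab('wrist');s=robot.observe();print(s['time'],s['tool_pos'])
h=cv2.cvtColor(c['image'],cv2.COLOR_BGR2HSV).astype(int);P=cloud(c)
e=np.array([np.cos(np.radians(-14.5)),np.sin(np.radians(-14.5))]);n=np.array([-e[1],e[0]])
brass=(h[...,0]>=18)&(h[...,0]<=32)&(h[...,1]>100)&(abs(P[...,2]-zb)<.005)
plate=(h[...,1]<60)&(abs(P[...,2]-.010)<.004)
for nm,m,z in(('bar',brass,zb),('plate',plate,.010)):
    L=[];Rr=[]
    for r in range(r0,r1,4):
        x=np.flatnonzero(m[r,180:370])+180
        if len(x)>10: L.append((x[0]-.5,r));Rr.append((x[-1]+.5,r))
    A=onz(c,L,z)[:,:2]*1000;B=onz(c,Rr,z)[:,:2]*1000;M=(A+B)/2
    f=np.polyfit(M[:,0],M[:,1],1)
    print(nm,'width',np.round(np.median((A-B)@n),1),'mid lateral',np.round(np.median(M@n),2),'yaw',np.degrees(np.arctan(f[0])).round(2),'edge yaws',[np.degrees(np.arctan(np.polyfit(q[:,0],q[:,1],1)[0])).round(2) for q in(A,B)],'along',np.round((M@e)[[0,-1]],1))
    if nm=='bar':
        v=np.argwhere(m[:,262:284]);q=onz(c,[(272,v[:,0].min())],zb)[0,:2]*1000;print('bar rear end along',q@e, 'row',v[:,0].min())
print('tool lateral/along',s['tool_pos'][:2]@n*1000,s['tool_pos'][:2]@e*1000)
E
python3 lat.py .108 205 240 x
```

```text
9.3167 [ 0.50225197 -0.13549137  0.06480631]
bar width -16.0 mid lateral -5.08 yaw -14.83 edge yaws [np.float64(-13.84), np.float64(-15.82)] along [482.6 497.9]
bar rear end along 479.325650257714 row 198
plate width -68.7 mid lateral -6.13 yaw -13.91 edge yaws [np.float64(-13.33), np.float64(-14.49)] along [512.2 538.6]
tool lateral/along -5.4217986023511635 520.1783908662662
```

Emit:
carry_out(
  deltas=[
    [0.5,-0.1,0.5,0,0,-0.005,0],
    [0.5,0,0.5,0,0,0,0],
    [0,0,0.5,0,0,0,0],
    [0,0,0.5,0,0,0,0],
    [0,0,0.5,0,0,0,0],
    [0,0,0.5,0,0,0,0],
    [0,0,0,0,0,0,0],
    [0,0,0,0,0,0,0],
  ],
)

```text
time: 9.98
tool_pos: [0.4928, -0.1347, 0.0348]
tool_rot: [3.141, -0.001, 2.893]
contact_force: [-0.5, -0.8, -3.1]
opening: 0.0157
grip_force: 40.0
```

```bash
python3 lat.py .079 200 240; python3 - <<'E'
from h import *
cv2.imwrite('pics/w6.png',load('wrist')['image']);s=robot.observe();print(s['tool_pos'],np.degrees(s['tool_rot']),s['contact_force'])
c=grab('scene');cv2.imwrite('pics/s6.png',cv2.resize(c['image'][150:250,180:340],None,fx=5,fy=5,interpolation=cv2.INTER_CUBIC))
E
```

```text
10.0333 [ 0.49304425 -0.13479577  0.03510973]
bar width -15.9 mid lateral -5.94 yaw -14.4 edge yaws [np.float64(-15.04), np.float64(-13.71)] along [470.3 487.3]
bar rear end along 469.3632937996789 row 198
plate width -68.9 mid lateral -6.39 yaw -14.32 edge yaws [np.float64(-13.85), np.float64(-14.78)] along [490.  515.8]
tool lateral/along -7.0537818604276525 511.08978919687985
[ 0.49304425 -0.13479577  0.03510973] [ 1.79994823e+02 -2.42418801e-03  1.65745321e+02] [ 0.35237501 -0.81867276 -3.22592076]
```

View pics/s6.png

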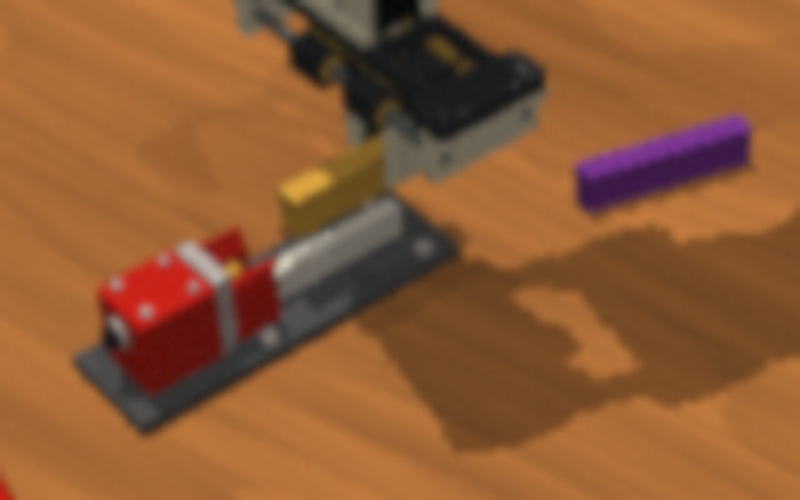

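The bar hovers aligned over the rail, with its front end short of the red guides. I lower it gently.

Emit:
carry_out(
  deltas=[
    [0,-0.04,0.4,0,0,0,0],
    [0,0,0.4,0,0,0,0],
    [0,0,0.4,0,0,0,0],
    [0,0,0.3,0,0,0,0],
    [0,0,0.2,0,0,0,0],
    [0,0,0.1,0,0,0,0],
    [0,0,0,0,0,0,0],
    [0,0,0,0,0,0,0],
  ],
)

```text
time: 10.75
tool_pos: [0.4929, -0.1351, 0.0172]
tool_rot: [3.141, 0.0, 2.893]
contact_force: [0.0, -0.1, -3.4]
opening: 0.0156
grip_force: 40.0
```

Emit:
carry_out(
  deltas=[
    [0,0,0.05,0,0,0,0],
    [0,0,0,0,0,0,0],
    [0,0,0.05,0,0,0,0],
    [0,0,0,0,0,0,0],
    [0,0,0,0,0,0,0],
    [0,0,0,0,0,0,0],
    [0,0,0,0,0,0,0],
    [0,0,0,0,0,0,0],
  ],
)

```text
time: 11.42
tool_pos: [0.4928, -0.1352, 0.0162]
tool_rot: [3.142, 0.0, 2.893]
contact_force: [1.1, 0.2, -3.4]
opening: 0.0161
grip_force: 40.0
```

Emit:
carry_out(
  deltas=[
    [0,0,0.05,0,0,0,0],
    [0,0,0,0,0,0,0],
    [0,0,0,0,0,0,0],
    [0,0,0.05,0,0,0,0],
    [0,0,0,0,0,0,0],
    [0,0,0,0,0,0,0],
    [0,0,0,0,0,0,0],
    [0,0,0,0,0,0,0],
  ],
)

```text
time: 12.08
tool_pos: [0.4929, -0.1352, 0.0153]
tool_rot: [3.142, 0.0, 2.893]
contact_force: [-0.8, 0.3, 0.2]
opening: 0.0156
grip_force: 40.0
```

Emit:
carry_out(
  deltas=[
    [0,0,0.03,0,0,0,0],
    [0,0,0,0,0,0,0],
    [0,0,0,0,0,0,0],
    [0,0,0,0,0,0,0],
    [0,0,0,0,0,0,0],
    [0,0,0,0,0,0,0],
    [0,0,0,0,0,0,0],
    [0,0,0,0,0,0,0],
  ],
)

```text
time: 12.75
tool_pos: [0.4929, -0.1352, 0.0153]
tool_rot: [3.142, 0.0, 2.893]
contact_force: [-3.6, 1.6, 5.9]
opening: 0.0158
grip_force: 40.0
```

The bar is on the rail. I ease off slightly and slide it forward.

Emit:
carry_out(
  deltas=[
    [-0.2,0,-0.02,0,0,0,0],
    [-0.4,0,0,0,0,0,0],
    [-0.4,0,0,0,0,0,0],
    [-0.4,0,0,0,0,0,0],
    [-0.3,0,0,0,0,0,0],
    [-0.2,0,0,0,0,0,0],
    [0,0,0,0,0,0,0],
    [0,0,0,0,0,0,0],
  ],
)

```text
time: 13.42
tool_pos: [0.5109, -0.1397, 0.0153]
tool_rot: [3.141, -0.001, 2.893]
contact_force: [-3.9, 0.9, 5.6]
opening: 0.0157
grip_force: 40.0
```

```bash
python3 lat.py .058 205 240; python3 - <<'E'
from h import *
s=robot.observe();print(s['tool_pos'],np.degrees(s['tool_rot']),s['contact_force'],s['torque'])
E
```

```text
13.4667 [ 0.51086964 -0.13966228  0.01532302]
bar width -16.0 mid lateral -6.23 yaw -14.7 edge yaws [np.float64(-13.94), np.float64(-15.45)] along [491.8 507.2]
bar rear end along 488.5367957472352 row 198
plate width -68.8 mid lateral -6.38 yaw -13.83 edge yaws [np.float64(-14.22), np.float64(-13.43)] along [506.3 527.2]
tool lateral/along -7.302160442016958 529.5658767613887
[ 0.51086964 -0.13966228  0.01532302] [ 1.79992464e+02 -4.16928944e-02  1.65749949e+02] [-3.1104805   0.60118405  5.04636806] [ 0.17929996  0.56356072 -0.00216101]
```

Emit:
carry_out(
  deltas=[
    [-0.2,0,-0.02,0,0,0,0],
    [-0.3,0,0,0,0,0,0],
    [-0.3,0,0,0,0,0,0],
    [-0.3,0,0,0,0,0,0],
    [-0.2,0,0,0,0,0,0],
    [-0.2,0,0,0,0,0,0],
    [0,0,0,0,0,0,0],
    [0,0,0,0,0,0,0],
  ],
)

```text
time: 14.13
tool_pos: [0.5263, -0.1437, 0.0153]
tool_rot: [3.142, 0.001, 2.893]
contact_force: [-2.3, 1.3, 3.0]
opening: 0.0155
grip_force: 40.0
```

Emit:
carry_out(
  deltas=[
    [-0.2,0,0,0,0,0,0],
    [-0.2,0,0,0,0,0,0],
    [-0.2,0,0,0,0,0,0],
    [-0.2,0,0,0,0,0,0],
    [-0.2,0,0,0,0,0,0],
    [0,0,0,0,0,0,0],
    [0,0,0,0,0,0,0],
    [0,0,0,0,0,0,0],
  ],
)

```text
time: 14.8
tool_pos: [0.5334, -0.1453, 0.0153]
tool_rot: [3.141, -0.004, 2.893]
contact_force: [-11.1, 2.2, 10.2]
opening: 0.0155
grip_force: 40.0
```

```bash
python3 lat.py .058 205 240; python3 - <<'E'
from h import *
s=robot.observe();print(s['tool_pos'],np.degrees(s['tool_rot']),s['contact_force'],s['torque'])
c=grab('scene');cv2.imwrite('pics/s7.png',cv2.resize(c['image'][165:245,185:285],None,fx=7,fy=7,interpolation=cv2.INTER_CUBIC))
E
```

```text
14.85 [ 0.5333882  -0.14530985  0.01532185]
bar width -16.1 mid lateral -6.07 yaw -14.47 edge yaws [np.float64(-13.46), np.float64(-15.47)] along [515.2 530.5]
bar rear end along 511.92087313094953 row 198
plate width -68.8 mid lateral -6.48 yaw -13.84 edge yaws [np.float64(-13.51), np.float64(-14.16)] along [529.5 550.3]
tool lateral/along -7.131648581279467 552.7812124793872
[ 0.5333882  -0.14530985  0.01532185] [179.97963181  -0.25503537 165.75272582] [-10.63745956   2.56220015  11.08208621] [ 0.27372284  1.56811715 -0.00505265]
```

View pics/s7.png

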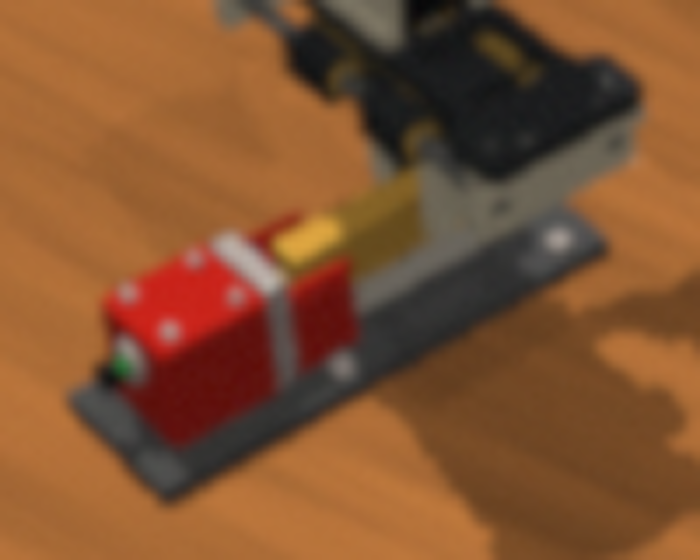

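The bar is between the guides at (310,240), and the green tail is coming out at (120,360). There is no slip in the grip. I keep pushing in small steps.

Emit:
carry_out(
  deltas=[
    [-0.15,0,-0.03,0,0,0,0],
    [-0.15,0,0,0,0,0,0],
    [-0.15,0,0,0,0,0,0],
    [-0.15,0,0,0,0,0,0],
    [-0.1,0,0,0,0,0,0],
    [0,0,0,0,0,0,0],
    [0,0,0,0,0,0,0],
    [0,0,0,0,0,0,0],
  ],
)

```text
time: 15.57
tool_pos: [0.5392, -0.1468, 0.0153]
tool_rot: [3.141, -0.007, 2.893]
contact_force: [-13.4, 2.6, 11.0]
opening: 0.0157
grip_force: 40.0
```

Emit:
carry_out(
  deltas=[
    [-0.1,0,0,0,0,0,0],
    [-0.1,0,0,0,0,0,0],
    [0,0,0,0,0,0,0],
    [0,0,0,0,0,0,0],
    [0,0,0,0,0,0,0],
    [0,0,0,0,0,0,0],
    [0,0,0,0,0,0,0],
    [0,0,0,0,0,0,0],
  ],
)

```text
time: 16.23
tool_pos: [0.5409, -0.1472, 0.0153]
tool_rot: [3.141, -0.007, 2.893]
contact_force: [-14.3, 2.8, 11.4]
opening: 0.0156
grip_force: 40.0
```

Emit:
carry_out(
  deltas=[
    [-0.1,0,0,0,0.004,0,0],
    [-0.1,0,0,0,0.004,0,0],
    [0,0,0,0,0,0,0],
    [0,0,0,0,0,0,0],
    [0,0,0,0,0,0,0],
    [0,0,0,0,0,0,0],
    [0,0,0,0,0,0,0],
    [0,0,0,0,0,0,0],
  ],
)

```text
time: 16.9
tool_pos: [0.5427, -0.1476, 0.0153]
tool_rot: [3.141, -0.016, 2.893]
contact_force: [-15.8, 3.0, 11.1]
opening: 0.0158
grip_force: 40.0
```

Emit:
carry_out(
  deltas=[
    [-0.1,0,0,0,0,0,0],
    [0,0,0,0,0,0,0],
    [0,0,0,0,0,0,0],
    [0,0,0,0,0,0,0],
    [0,0,0,0,0,0,0],
    [0,0,0,0,0,0,0],
    [0,0,0,0,0,0,0],
    [0,0,0,0,0,0,0],
  ],
)

```text
time: 17.57
tool_pos: [0.5432, -0.1477, 0.0153]
tool_rot: [3.141, -0.017, 2.893]
contact_force: [-16.4, 4.7, 12.3]
opening: 0.0158
grip_force: 40.0
```

The pitch sign was wrong: the bar's nose is tipped down. I correct the other way.

Emit:
carry_out(
  deltas=[
    [0,0,0,0,-0.005,0,0],
    [0,0,0,0,-0.005,0,0],
    [0,0,0,0,-0.005,0,0],
    [0,0,0,0,-0.003,0,0],
    [0,0,0,0,0,0,0],
    [0,0,0,0,0,0,0],
    [0,0,0,0,0,0,0],
    [0,0,0,0,0,0,0],
  ],
)

```text
time: 18.23
tool_pos: [0.5438, -0.1479, 0.0153]
tool_rot: [3.141, 0.003, 2.893]
contact_force: [-13.1, 2.9, 12.2]
opening: 0.0158
grip_force: 40.0
```

```bash
python3 lat.py .058 205 240; python3 - <<'E'
from h import *
s=robot.observe();print(s['tool_pos'],np.degrees(s['tool_rot']),s['contact_force'],s['torque'])
E
```

```text
18.2833 [ 0.54377962 -0.14787763  0.01527394]
bar width -16.1 mid lateral -5.93 yaw -14.13 edge yaws [np.float64(-13.03), np.float64(-15.21)] along [525.5 540.9]
bar rear end along 522.2556233620797 row 198
plate width -68.9 mid lateral -6.35 yaw -14.3 edge yaws [np.float64(-13.58), np.float64(-15.0)] along [540.2 561.1]
tool lateral/along -7.015831191273982 563.4845584998985
[ 0.54377962 -0.14787763  0.01527394] [1.79966384e+02 1.44391036e-01 1.65757400e+02] [-11.64357942   3.55786179  11.63074305] [ 0.52001555  2.56490769 -0.05959384]
```

Emit:
carry_out(
  deltas=[
    [-0.05,0,-0.05,0,0.002,0,0],
    [-0.05,0,0,0,0,0,0],
    [0,0,0,0,0,0,0],
    [0,0,0,0,0,0,0],
    [0,0,0,0,0,0,0],
    [0,0,0,0,0,0,0],
    [0,0,0,0,0,0,0],
    [0,0,0,0,0,0,0],
  ],
)

```text
time: 18.95
tool_pos: [0.5437, -0.1478, 0.0153]
tool_rot: [3.141, -0.002, 2.893]
contact_force: [-16.1, 2.9, 11.2]
opening: 0.016
grip_force: 40.0
```

Emit:
carry_out(
  deltas=[
    [-0.05,0,0,0,0,0,0],
    [-0.05,0,0,0,0,0,0],
    [0,0,0,0,0,0,0],
    [0,0,0,0,0,0,0],
    [0,0,0,0,0,0,0],
    [0,0,0,0,0,0,0],
    [0,0,0,0,0,0,0],
    [0,0,0,0,0,0,0],
  ],
)

```text
time: 19.62
tool_pos: [0.5436, -0.1478, 0.0153]
tool_rot: [3.141, -0.004, 2.893]
contact_force: [-19.0, 2.6, 13.8]
opening: 0.016
grip_force: 40.0
```

The tool stopped advancing while the force rose, so the bar is on the stop. I check by view, and compare where the bar sits in the grip.

Emit:
carry_out(
  deltas=[
    [-0.05,0,0,0,-0.002,0,0],
    [-0.05,0,0,0,-0.002,0,0],
    [0,0,0,0,0,0,0],
    [0,0,0,0,0,0,0],
    [0,0,0,0,0,0,0],
    [0,0,0,0,0,0,0],
    [0,0,0,0,0,0,0],
    [0,0,0,0,0,0,0],
  ],
)

```text
time: 20.28
tool_pos: [0.5437, -0.1478, 0.0152]
tool_rot: [3.141, -0.002, 2.893]
contact_force: [-21.4, 3.3, 16.6]
opening: 0.0157
grip_force: 40.0
```

```bash
python3 lat.py .058 205 240; python3 - <<'E'
from h import *
s=robot.observe();print(s['tool_pos'],np.degrees(s['tool_rot']),s['contact_force'],s['torque'],s['opening'],s['grip_force'])
c=grab('scene');cv2.imwrite('pics/s8.png',cv2.resize(c['image'][165:245,185:285],None,fx=7,fy=7,interpolation=cv2.INTER_CUBIC))
E
```

```text
20.3333 [ 0.5437035  -0.14781026  0.01528552]
bar width -16.1 mid lateral -5.93 yaw -14.12 edge yaws [np.float64(-13.0), np.float64(-15.21)] along [525.6 541. ]
bar rear end along 521.9405065914517 row 197
plate width -68.8 mid lateral -6.35 yaw -14.17 edge yaws [np.float64(-13.52), np.float64(-14.8)] along [540.1 561. ]
tool lateral/along -6.969665938186755 563.3939962593147
[ 0.5437035  -0.14781026  0.01528552] [ 1.79954131e+02 -1.12922007e-01  1.65778234e+02] [-22.85698291   3.92954     16.23865764] [ 0.62130701  3.77506684 -0.06903716] 0.015573237978832916 40.004945397377014
```

View pics/s8.png

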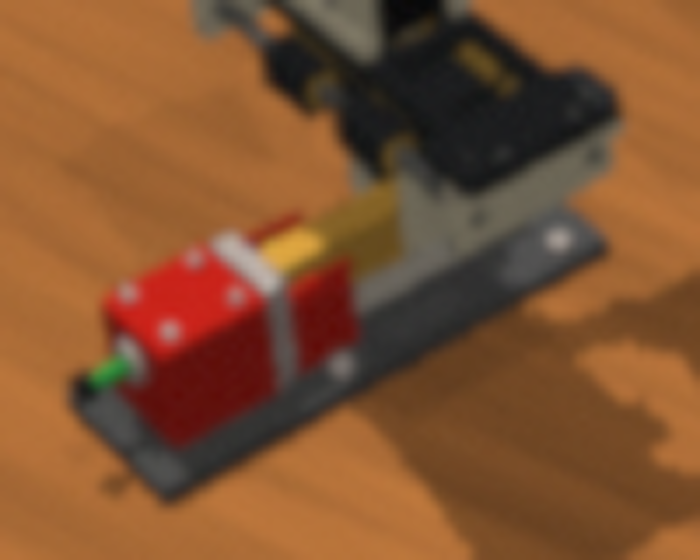

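The bar's end meets the steel plate at (270,265) and the tail is well out. The push is about 22 N, the bar is level and it hasn't slipped. I hand in.

```bash
python3 -c "
from cell import robot
print(robot.hand_in())"
```

```text
the job is handed in; nothing more can be done
None
```

The brass bar is on the rail between the guides, its end held against the steel stop by a push of about 22 N with the grip kept on; I handed the job in at about 20 s, and no verdict was shown.

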